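# Register a glass bottle against the stops of an engraving plate

## Robot

A 6-joint arm with a two-finger parallel gripper is mounted at the origin on the work surface. World frame = base frame: x ahead of the robot, y to its left, z up, the work surface at z = 0. Lengths are in m, angles in rad, forces in N, time in s.
With the tool pointing down it reaches from about 0.35 to 0.975 m from the base axis. Payload 4.9 kg.
Tool frame: the origin (TCP) lies on the centre line of the jaws, within the pads' length; the fingertips stand 19 mm ahead of it and the grasp point (between the pads) is the TCP; z points along the fingers, y is the line along which they close (so a half turn about z gives the same grasp; the last joint's range is limited). The gripper opens to 85 mm and grips with 20 to 120 N. Pads are 22 mm wide; open, the fingers measure 114 mm over their backs; the gripper's body (76 mm by 85 mm) begins 54 mm behind the grasp point. The pads swing forward as they close: fully open they stand 13 mm farther back than shut.
Start: joints at [1.009, 0.053, 1.613, -0, 1.476, -0.119], TCP at [0.268, 0.565, 0.212] pointing down, gripper open.
Joint ranges: [-3.01, 3.01], [-1.01, 2.22], [0.06, 2.58], [-1.02, 4.17], [0.09, 2.62], [-3.14, 3.14]. Speed limits (rad/s): [2.57, 2.57, 3.14, 3.14, 3.14, 3.14].

## Interface

Orientations are given as a unit quaternion [w, x, y, z].
In Python, from plant import state, grab_frame, ticket, spotter gives the robot as it stands.
- The arm moves only by the tool apply_moves, never from a script. Its argument "series" is a list of rows, each an object of numbers: "jaw": the closure, from 0 (fully open) to 1 (shut); "dx", "dy", "dz": the shift along the tool's x, y, z in mm; "turn": the turn about the tool's z in rad. A call has 1 to 5 rows; each row is the pose to reach, as a shift and turn from the pose commanded when the call began, along the tool's axes at that moment; what a row does not reach only later rows make up. A row lasts 1/12 s, in which the tool goes at most 41.7 mm and 7.16 degrees, less where a joint would pass 70% of its speed; a pose out of reach is approached as far as the arm can. A call with a gripper value outside its range is refused whole. The fingers move at their own pace and stop on an object; the grip force is fixed at half the most. Time passes only in rows, so rows that repeat a pose let the fingers close. It gives the time, the measured TCP pose, the force, the opening and the grip force at its end, in the units of the state.
- state(): the state, without advancing time (a new reading comes with each control period).
- grab_frame(name): name is "scene" or "side" or "wrist"; returns a dict with "pixels" (400x640x3 uint8, red, green, blue), "mtx" (3x3 intrinsics, pixels), "camera_from_world" (4x4, takes a point from world to camera coordinates). Camera axes: x right, y down, z forward; pixel columns grow to the right and rows downward; lengths in m; the calibration is good to about 2 mm. A picture is of the moment at which its call begins. There is no depth.
- ticket.job_done(): hands the job in; it is judged then, once.
Trained networks look in a picture, given as the dict that the camera call returned (one of the last four; its "shot" number tells which), for a name from the list of things; names that differ only in an ending like _2 or _b are one class to them, and where a whole thing is asked for, a point or a joint stands for the part that bears it (a point fixed in the world has none). Each returns a list of dicts, best first, with "conf" (0 to 1); they miss things now and then, are a little off and sometimes report something else, mostly with a low value. They report only what shows in the picture. A call takes as long as a camera call.
- spotter.outline_of(picture, target): "region" (400x640 bool, what is visible of it) and "extent" ([left, top, right, bottom] in pixels, round what is visible of it).
The state is a dict: "time": time; "joint_pos": joint angles; "joint_vel": joint speeds; "joint_efforts": joint torques, N m; "tool_pos": TCP position; "tool_rot": TCP orientation; "contact_force": force on the tool from outside, world axes, zero at the start; "ft_torque": the same for the moment, N m; "gripper_width": opening from 0.0 (shut) to 1.0 (fully open); "grasp_force": force on a finger pad.
Only numpy, scipy, OpenCV 4.12 (cv2) and the standard library are available. Lean on these libraries where they do the work, as an engineer would, in place of code of your own. Each camera call takes 0.05 s, during which the arm holds its last target. There are 200 camera calls.

## Task

A green square glass bottle lies loosely on the grey plate under the ring lamp. Slide it home for engraving: its flat side flush along the long metal fence on the right, and its flat base flush against the shorter metal end stop at the far end. Keep it lying flat on the plate all the time, and do not touch the lamp or disturb the other things on the bench.

Things in the scene. Friction and masses are not known exactly. Their poses are not given: they have to be found in the camera images.
- fixture: Fixed grey plate, 300 (x) x 340 (y) x 8 mm, on the bench; origin: centre of its underside; its x points to the robot's right, its y away from the robot (yaw -1.57 +- 0.3 rad). On it two fixed aluminium stops 14 mm thick, tops 36 mm above the bench: the long fence, face (looking to -x) at x = 70, from y = -76 to 114 mm; the end stop, face (looking to -y) at y = 100, from x = -60 to 70 mm.
- corner (a point): Inner corner where the two stop faces meet, on the plate's upper surface (8 mm above the bench), fixture (70, 100, 8) mm; axes as the fixture's. The fence face is its plane x = 0, the end stop face its plane y = 0.
- lamp: Fixed ring lamp, level over the bottle's home: a tool must lean to reach beneath it. Origin: on the bench under the ring's centre, axes about as the fixture's. Ring open in the middle, inner radius 75, outer 100, from 255 to 281 mm above the bench. Its thin arm goes from the ring at (90, 45) up to 365 mm height and down a post at (200, 100) mm. Do not touch.
- bottle: Work piece: green glass bottle, 0.35 to 0.65 kg, lying on its side. Square body 70 x 70 mm, 110 mm long; then a shoulder of 16 mm, neck diameter 32, lip diameter 44 mm; total 162 mm. Origin: under the middle of the square body; y along the bottle towards its flat base (y = 55 mm), x across (flat sides at -35 and 35 mm), z up. Centre of mass near y = -6 mm. Slides with friction of 2 to 8 N.
- lip (a point): Centre of the lip's flat end face, bottle (0, -107, 35) mm: 43 mm above the bench.
- base_far (a point): Lower corner of the bottle's body at its base on the fence side, bottle (35, 55, 0) mm; at home it lies on point corner.
- base_near (a point): Lower corner of the bottle's body at its base on the side away from the fence, bottle (-35, 55, 0) mm.
- shoulder_far (a point): Lower corner of the bottle's body at the shoulder on the fence side, bottle (35, -55, 0) mm.
- stock0: Green bottle standing upright on the bench, finished stock: same green square bottle as the work piece, 70 x 70 x 162 mm. Origin: centre of its underside, z up. Leave alone.
- stock1: Second green bottle standing upright on the bench, finished stock: same green square bottle as the work piece, 70 x 70 x 162 mm. Origin: centre of its underside, z up. Leave alone.
- stock2: Third green bottle standing upright on the bench, finished stock: same green square bottle as the work piece, 70 x 70 x 162 mm. Origin: centre of its underside, z up. Leave alone.
- brush: Hand brush lying on the bench, 170 mm long, origin: underside centre, x towards its bristles. Leave alone.
- marker: White marker lying on the bench, 16 mm thick, 130 mm long along its x, origin: underside centre. Leave alone.
- jar: Low jar standing on the bench, diameter 64, 70 mm high, origin: centre of its underside. Leave alone.

How it is judged:
At the end, for the whole second after the job is handed in: The bottle lies flat and still on the plate (its body's lower corner within 4 mm of the plate's surface in height, tilt under 0.04 rad); both ends of its fence side are within 3 mm of the fence face and both sides of its base within 3 mm of the end stop face (x of base_far in the frame of corner between -0.003 and 0.003 m and x of shoulder_far in the frame of corner between -0.003 and 0.003 m and y of base_far in the frame of corner between -0.003 and 0.003 m and y of base_near in the frame of corner between -0.003 and 0.003 m and z of base_far in the frame of corner below 0.004 m and angle between bottle's own z axis and vertical below 0.04 rad and linear speed of bottle below 0.01 m/s); the robot touches nothing.
It fails at once if the bottle is lifted more than 15 mm off the plate or tipped by more than 0.25 rad (height (world z) of bottle above 0.023 m or angle between bottle's own z axis and vertical above 0.25 rad).
It fails at once if the ring lamp is touched (over 2 N) (contact force between lamp and anything else above 2 N).
It fails at once if another thing on the bench is moved by more than 20 mm (distance of any of stock0, stock1, stock2, brush, marker, jar from where it was at the start of the episode above 0.02 m).
It also fails if it takes over 64 s, if anything falls off the work surface, if the arm or the gripper's body presses on something with over 40 N, if the wrist force passes 120 N, or if a joint passes its speed limit or range.

## Working session

There is one attempt and no reset: what is moved stays moved. The work goes in short steps, Python scripts to look and compute and a tool call to move; the robot and the scene stay as the last step left them, time stands still between calls to the robot, and variables do not carry over. Pictures are saved under pics/ and viewed, at most 10 in all, crops included, and the job is handed in when it is done.

Besides the shell and the picture viewer there is one more tool, called after ">>>" as name([rows], argument=value, ...), one row to a line, values as JSON. apply_moves: Moves the arm, as the interface text tells. Its arguments: {"type":"object","properties":{"series":{"type":"array","items":{"type":"object","properties":{"jaw":{"type":"number"},"dx":{"type":"number"},"dy":{"type":"number"},"dz":{"type":"number"},"turn":{"type":"number"}}}}},"required":["series"]}

```bash
mkdir -p pics; ls; python3 - <<'E'
from plant import state, grab_frame, spotter
import cv2, numpy as np
s=state(); print(s)
for n in ["scene","side"]:
    p=grab_frame(n); cv2.imwrite(f"pics/{n}0.png",p["pixels"][:,:,::-1]); print(n,p["mtx"].tolist(),np.round(p["camera_from_world"],4).tolist())
    np.savez(f"{n}0.npz",**{k:v for k,v in p.items() if k!='shot'})
    for t in ["bottle","fixture","lamp"]:
        for r in spotter.outline_of(p,t): print(n,t,r["conf"],r["extent"])
        
E
```

```text
pics
{'time': 0.0, 'joint_pos': array([ 1.00904436e+00,  5.33590484e-02,  1.61430530e+00,  2.75979906e-05,
        1.47597698e+00, -1.19005454e-01]), 'joint_vel': array([-1.81545345e-03, -1.59352787e-04, -8.39708477e-04, -6.35186426e-04,
       -7.29400062e-05, -4.28201362e-04]), 'joint_efforts': array([-1.34609845e-04, -3.93706441e+01, -3.70163512e+01, -1.95957437e-04,
        7.59706367e-03,  5.73591990e-06]), 'tool_pos': array([0.26740493, 0.5641755 , 0.21025494]), 'tool_rot': array([-3.54916779e-04,  2.19570745e-01,  9.75596043e-01, -9.60984301e-04]), 'contact_force': array([ 0.05947481, -0.31880231,  0.3798574 ]), 'ft_torque': array([ 0.04984964,  0.00630917, -0.06255097]), 'grasp_force': 0.0, 'gripper_width': 1.0001732655408837}
scene [[415.44777927181127, 0.0, 318.40280419737667], [0.0, 415.44777927181127, 206.1793973352805], [0.0, 0.0, 1.0]] [[0.1594, 0.9871, 0.0155, -0.1583], [0.7779, -0.1159, -0.6176, -0.3926], [-0.6079, 0.1105, -0.7863, 1.7662], [0.0, 0.0, 0.0, 1.0]]
scene bottle 0.87 [267.8, 204.9, 295.5, 255.4]
scene fixture 0.71 [215.9, 196.9, 324.8, 293.9]
scene fixture 0.71 [263.5, 206.8, 298.9, 259.6]
scene lamp 0.55 [156.0, 173.8, 288.6, 288.7]
side [[515.2715247261199, 0.0, 314.20798124930303], [0.0, 515.2715247261199, 190.10065755918941], [0.0, 0.0, 1.0]] [[0.9883, -0.1509, 0.0211, -0.5479], [-0.0659, -0.5481, -0.8338, 0.1098], [0.1374, 0.8227, -0.5516, 1.385], [0.0, 0.0, 0.0, 1.0]]
side bottle 0.85 [313.1, 194.8, 374.6, 236.6]
side fixture 0.91 [278.7, 196.1, 413.4, 281.5]
side lamp 0.67 [333.7, 135.8, 436.9, 318.1]
```

```bash
python3 - <<'E'
import cv2, numpy as np
a=cv2.imread("pics/scene0.png"); b=cv2.imread("pics/side0.png")
cv2.imwrite("pics/full.png",np.vstack([cv2.resize(a,(480,300)),cv2.resize(b,(480,300))]))
cv2.imwrite("pics/c1.png",cv2.resize(a[140:340,130:390],None,fx=3,fy=3,interpolation=cv2.INTER_CUBIC))
cv2.imwrite("pics/c2.png",cv2.resize(b[120:320,240:500],None,fx=3,fy=3,interpolation=cv2.INTER_CUBIC))
E
```

```text
(no output)
```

View pics/full.png

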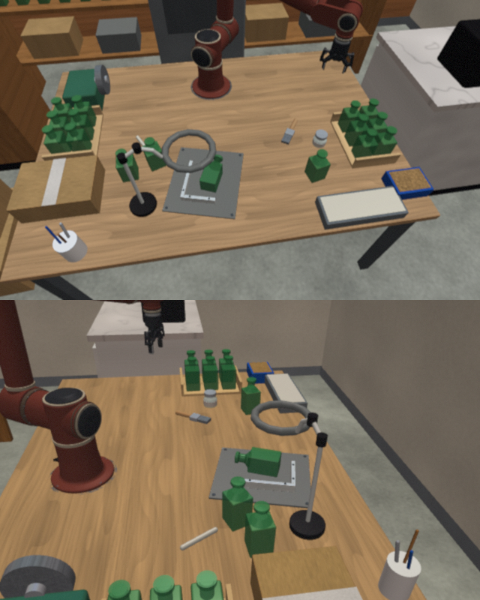

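View pics/c1.png

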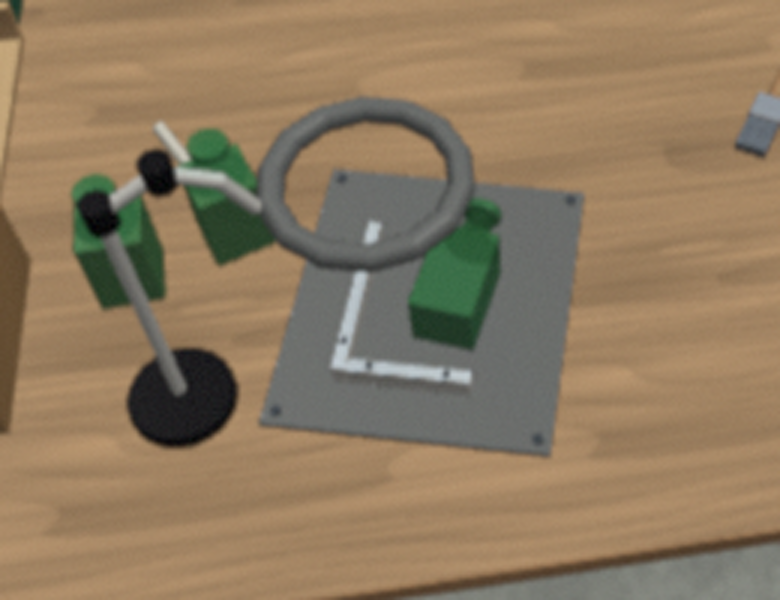

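View pics/c2.png

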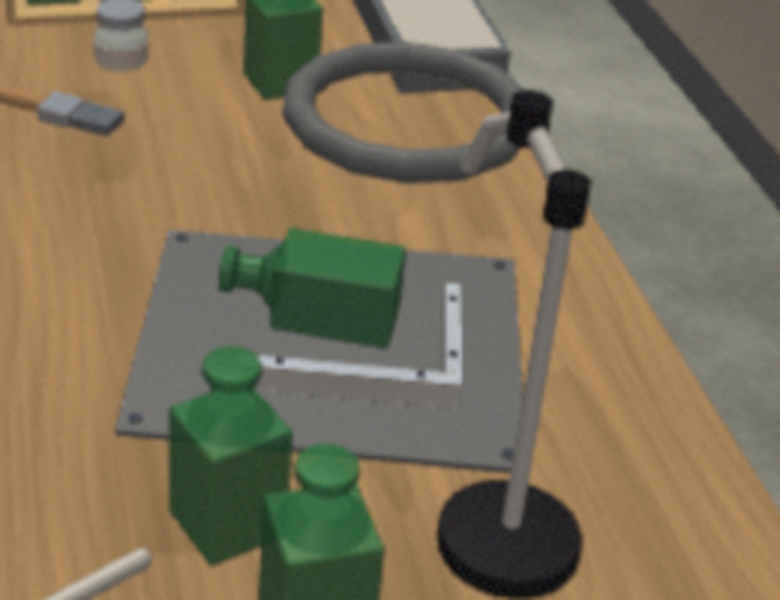

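Scene crop (3x, offset 130,140): plate corners at about (337,170), (583,192), (550,455) and (262,423), the L-stop corner at bottom left, the bottle at (411–500, 200–348), and the ring at (257–475, 97–270). The side crop (offset 240,120) agrees, with the bottle neck pointing towards the robot. Next I fit the poses.

```bash
cat > h.py <<'E'
import numpy as np, cv2
from scipy.optimize import least_squares, minimize
def proj(p,P):
    P=np.atleast_2d(P); T=p["camera_from_world"]; c=P@T[:3,:3].T+T[:3,3]
    q=c@p["mtx"].T; return q[:,:2]/q[:,2:]
def place(v,P):
    c,s=np.cos(v[2]),np.sin(v[2]); P=np.atleast_2d(np.array(P,float))
    return np.c_[P[:,0]*c-P[:,1]*s+v[0],P[:,0]*s+P[:,1]*c+v[1],P[:,2]]
def body():
    B=np.array([[x,y,z] for x in(-35,35) for y in(-55,55) for z in(0,70)])/1e3
    t=np.linspace(0,2*np.pi,24,endpoint=False)
    circ=lambda r,y:np.c_[r*np.cos(t),0*t+y,35+r*np.sin(t)]/1e3
    parts=[B,np.r_[B[B[:,1]<0],circ(16,-71)],np.r_[circ(16,-71),circ(16,-97)],np.r_[circ(22,-97),circ(22,-107)]]
    return [q+[0,0,.008] for q in parts]
def sil(p,v,S=4):
    m=np.zeros((400*S,640*S),np.uint8)
    for q in body():
        h=cv2.convexHull(((proj(p,place(v,q))+.5)*S).astype(np.float32)).astype(np.int32)
        cv2.fillConvexPoly(m,h,255)
    return cv2.resize(m,(640,400),interpolation=cv2.INTER_AREA)/255.
def green(p,ext):
    im=p["pixels"].astype(int); g=(im[:,:,1]-np.maximum(im[:,:,0],im[:,:,2]))>12
    l,t,r,b=[int(x) for x in ext]; m=np.zeros_like(g); m[t-6:b+7,l-6:r+7]=1
    return g&m
def fit_bottle(views,v0):
    # views: (picture, mask, ignoremask)
    f=lambda v:sum(np.sum(np.abs(sil(p,v)-m)*(~ig)) for p,m,ig in views)
    best=None
    for dy in(-.2,0,.2):
        r=minimize(f,v0+[0,0,dy],method="Nelder-Mead",options=dict(initial_simplex=np.array(v0)+[0,0,dy]+np.array([[0,0,0],[.02,0,0],[0,.02,0],[0,0,.15]]),maxiter=120))
        if best is None or r.fun<best.fun:best=r
    return best
def rel(fx,b):  # bottle key points in corner frame, mm
    P=place(b,[[.035,.055,0],[-.035,.055,0],[.035,-.055,0],[0,-.107,0]])
    c,s=np.cos(fx[2]),np.sin(fx[2]); d=P[:,:2]-np.array(fx[:2])
    return np.round(1e3*np.c_[d[:,0]*c+d[:,1]*s,-d[:,0]*s+d[:,1]*c]-[70,100],1)
E
python3 - <<'E'
from h import *
S=dict(np.load("scene0.npz"));D=dict(np.load("side0.npz"))
A=lambda l,o:np.array(l)/3+o
top=[[-150,-170,8],[150,-170,8],[150,170,8],[-150,170,8]]
# fixture pts ; scene: fixture +x = left
m=np.array([[150,-170,8],[-150,-170,8],[-150,170,8],[150,170,8]])/1e3
s=A([[337,170],[583,192],[550,455],[262,423]],[129.5+.17,139.67])
m2=np.array([[-150,-170,8],[-150,170,8],[150,170,8],[150,-170,8]])/1e3
d=A([[170,232],[514,260],[524,468],[117,432]],[239.67,119.67])
f=lambda v:np.r_[proj(S,place(v,m))-s,proj(D,place(v,m2))-d].ravel()
r=least_squares(f,[.7,-.05,-1.57]);print("fix",r.x,np.round(r.fun.reshape(-1,2),1).tolist())
fx=r.x
# ring
t=np.linspace(0,2*np.pi,60);u=np.linspace(0,2*np.pi,12)
T,U=np.meshgrid(t,u);tor=np.c_[((.0875+.0125*np.cos(U))*np.cos(T)).ravel(),((.0875+.0125*np.cos(U))*np.sin(T)).ravel(),(.268+.013*np.sin(U)).ravel()]
def g(v):
    o=[]
    for p in(S,D):
        q=proj(p,tor+[v[0],v[1],0]);o+=[*q.min(0),*q.max(0)]
    return np.array(o)-np.r_[257/3+130,97/3+140,475/3+130,270/3+140,284/3+240,40/3+120,528/3+240,182/3+120]
r=least_squares(g,[.7,-.05]);print("ring",r.x,np.round(r.fun,1))
c,ss=np.cos(fx[2]),np.sin(fx[2]);e=r.x-fx[:2];print("ring in fixture mm",1e3*(e[0]*c+e[1]*ss),1e3*(-e[0]*ss+e[1]*c))
q=proj(S,tor+[*r.x,0])
ring=np.zeros((400,640),bool)
rm=np.zeros((400,640),np.uint8)
for a in q: cv2.circle(rm,tuple(int(round(x)) for x in a),3,1,-1)
ring=rm>0
ms=green(S,[267.8,204.9,295.5,255.4]); md=green(D,[313.1,194.8,374.6,236.6])
md[:, :0]=0
# side: other stock bottle below-left may intrude
n,l,st,_=cv2.connectedComponentsWithStats(md.astype(np.uint8)); md=l==1+np.argmax(st[1:,4])
print(ms.sum(),md.sum())
r=fit_bottle([(S,ms,ring),(D,md,np.zeros_like(md))],np.array([.69,-.0,fx[2]]))
print("bottle",r.x,r.fun, r.x[2]-fx[2]); print(rel(fx,r.x)); np.savez("fit0.npz",fx=fx,b=r.x)
ov=[]
for p,mm in((S,ms),(D,md)):
    im=p["pixels"][:,:,::-1].copy(); im[mm]=im[mm]//2+[0,0,100]
    cs,_=cv2.findContours((sil(p,r.x)>.5).astype(np.uint8),0,2);cv2.drawContours(im,cs,-1,(0,255,255),1)
    for a in ([70,100,8],[70,-76,8],[-60,100,8],[70,100,36],[70,-76,36],[-60,100,36]): 
        x,y=proj(p,place(fx,np.array(a)/1e3))[0]; im[int(round(y)),int(round(x))]=(255,0,255)
    y0,x0=(160,200) if p is S else (160,270)
    ov.append(cv2.resize(im[y0:y0+140,x0:x0+150],None,fx=2.66,fy=4,interpolation=0) if 0 else cv2.resize(im[y0:y0+140,x0:x0+130],None,fx=3,fy=3,interpolation=0))
cv2.imwrite("pics/ov0.png",np.hstack(ov))
E
```

```text
fix [ 0.63742327 -0.0914876  -1.84081816] [[-1.7, -0.9], [0.3, -0.2], [-0.1, -0.0], [-1.8, 0.1], [-0.6, -1.7], [0.1, -1.3], [1.4, -0.4], [-0.8, -1.7]]
ring [ 0.67367228 -0.13591789] [-1.  -1.1  0.4  0.5 -1.8 -1.   2.  -0.7]
ring in fixture mm 33.150851666384526 46.787429926355486
1024 1664
bottle [ 0.64688505 -0.06460205 -1.95586846] 241.38431372549022 -0.11505029556570978
[[ -57.4  -47.4]
 [-126.9  -39.4]
 [ -70.  -156.7]
 [-110.7 -204.3]]
```

View pics/ov0.png

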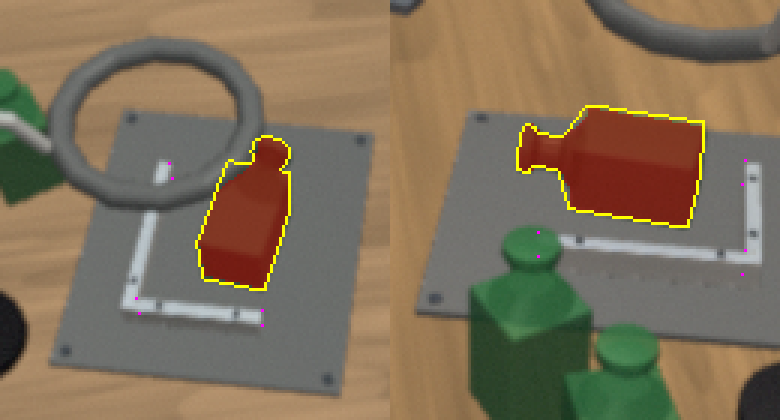

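The fit agrees to about 2 mm. The plan has two stages:
1. Grip the lip from the robot side, clear of the ring, and slide the bottle flush onto the fence.
2. Open the jaws, turn 90°, and push the lip end with one open finger so the wrist stays outside the ring.

First I travel to above the lip.

>>> apply_moves([
  {"dx":-31,"dy":-25,"dz":-30},
  {"dx":-62,"dy":-50,"dz":-30},
  {"dx":-93,"dy":-75,"dz":-30},
  {"dx":-124,"dy":-100,"dz":-30},
  {"dx":-155,"dy":-126,"dz":-30},
])

```text
invalid input at $.series[0]: expected keys jaw, dx, dy, dz, turn
```

>>> apply_moves([
  {"dx":-31,"dy":-25},
  {"dx":-62,"dy":-50},
  {"dx":-93,"dy":-75},
  {"dx":-124,"dy":-100},
  {"dx":-155,"dy":-126},
])

```text
invalid input at $.series[0]: expected keys jaw, dx, dy, dz, turn
```

```bash
cat >> h.py <<'E'
def to(s,target,ang):
    """shift in tool axes (mm) and turn to bring TCP to world target with tool y at world angle ang"""
    from scipy.spatial.transform import Rotation as R
    q=s["tool_rot"]; M=R.from_quat([q[1],q[2],q[3],q[0]]).as_matrix()
    a=np.arctan2(M[1,1],M[0,1]); t=(a-ang+np.pi/2)%np.pi-np.pi/2
    return np.round(1e3*M.T@(np.array(target)-s["tool_pos"]),1),"turn",round(t,3),"tilt",np.round(M[:,2],3)
E
python3 - <<'E'
from h import *; from plant import state
s=state();z=np.load("fit0.npz");fx,b=z["fx"],z["b"]
lip=place(b,[0,-.107,.043])[0];print(s["time"],s["tool_pos"],s["joint_pos"],s["contact_force"],lip)
print(to(s,lip,b[2]))
E
```

```text
0.4 [0.26772374 0.56463738 0.21131747] [ 1.00900443e+00  5.28160969e-02  1.61309073e+00  3.09417620e-05
  1.47600114e+00 -1.18990837e-01] [-0.0366976   0.09472661  0.63458686] [ 0.54772052 -0.02441007  0.043     ]
(array([-505.4, -412.2,  168.4]), 'turn', np.float64(-0.058), 'tilt', array([-0., -0., -1.]))
```

>>> apply_moves([
  {"jaw":0,"turn":0,"dx":-31,"dy":-25,"dz":-30},
  {"jaw":0,"turn":0,"dx":-62,"dy":-50,"dz":-30},
  {"jaw":0,"turn":0,"dx":-93,"dy":-75,"dz":-30},
  {"jaw":0,"turn":0,"dx":-124,"dy":-100,"dz":-30},
  {"jaw":0,"turn":0,"dx":-155,"dy":-126,"dz":-30},
])

```text
time: 0.82
tool_pos: [0.3543, 0.383, 0.242]
tool_rot: [0.0, 0.219, 0.976, 0.0]
contact_force: [0.7, -0.1, 1.3]
gripper_width: 1.001
grasp_force: 0.0
```

>>> apply_moves([
  {"jaw":0,"turn":0,"dx":-31,"dy":-25,"dz":0},
  {"jaw":0,"turn":0,"dx":-62,"dy":-50,"dz":0},
  {"jaw":0,"turn":0,"dx":-93,"dy":-75,"dz":0},
  {"jaw":0,"turn":0,"dx":-124,"dy":-100,"dz":0},
  {"jaw":0,"turn":0,"dx":-155,"dy":-126,"dz":0},
])

```text
time: 1.23
tool_pos: [0.4404, 0.2025, 0.2418]
tool_rot: [0.0, 0.219, 0.976, 0.0]
contact_force: [0.2, 0.7, -0.1]
gripper_width: 0.998
grasp_force: 0.0
```

```bash
cat > st.py <<'E'
from h import *; from plant import state
s=state();z=np.load("fit0.npz");fx,b=z["fx"],z["b"]
lip=place(b,[0,-.107,.043])[0];print(s["time"],s["tool_pos"],s["joint_pos"].round(3),s["contact_force"].round(1))
print(to(s,lip,b[2]))
E
python3 st.py
```

```text
1.2333 [0.44036325 0.20249987 0.24182914] [ 0.277 -0.31   1.893  0.     1.558 -0.851] [ 0.2  0.7 -0.1]
(array([-194. , -159.2,  198.9]), 'turn', np.float64(-0.057), 'tilt', array([ 0.001,  0.   , -1.   ]))
```

>>> apply_moves([
  {"jaw":0,"turn":0,"dx":-31,"dy":-25,"dz":0},
  {"jaw":0,"turn":0,"dx":-62,"dy":-50,"dz":0},
  {"jaw":0,"turn":0,"dx":-93,"dy":-75,"dz":0},
  {"jaw":0,"turn":0,"dx":-124,"dy":-100,"dz":0},
  {"jaw":0,"turn":-0.057,"dx":-155,"dy":-126,"dz":0},
])

```text
time: 1.65
tool_pos: [0.5265, 0.022, 0.2418]
tool_rot: [0.0, 0.191, 0.982, 0.0]
contact_force: [0.6, 0.3, -0.3]
gripper_width: 1.0
grasp_force: 0.0
```

```bash
python3 st.py; python3 - <<'E'
from plant import grab_frame
import cv2,numpy as np
a=grab_frame("scene")["pixels"];b=grab_frame("side")["pixels"]
cv2.imwrite("pics/v1.png",np.hstack([cv2.resize(a[60:310,160:360],None,fx=2,fy=2,interpolation=2),cv2.resize(b[40:290,260:460],None,fx=2,fy=2,interpolation=2)])[:,:,::-1])
E
```

```text
1.65 [0.52651224 0.02202131 0.24183301] [-0.1   -0.201  1.803  0.     1.539 -1.285] [ 0.6  0.3 -0.3]
(array([-36.9, -35.2, 198.8]), 'turn', np.float64(-0.0), 'tilt', array([ 0.001,  0.   , -1.   ]))
```

View pics/v1.png

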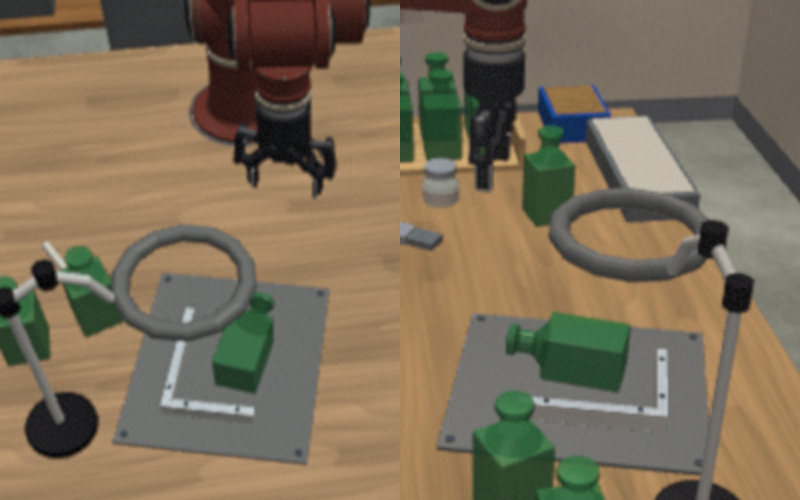

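The view shows the gripper about 150 mm long with a wrist about 90 mm wide above it, well clear of the ring. I go over the lip and then down.

>>> apply_moves([
  {"jaw":0,"turn":0,"dx":-18,"dy":-17,"dz":20},
  {"jaw":0,"turn":0,"dx":-37,"dy":-35,"dz":40},
  {"jaw":0,"turn":0,"dx":-37,"dy":-35,"dz":70},
  {"jaw":0,"turn":0,"dx":-37,"dy":-35,"dz":100},
  {"jaw":0,"turn":0,"dx":-37,"dy":-35,"dz":120},
])

```text
time: 2.17
tool_pos: [0.5456, -0.0221, 0.1185]
tool_rot: [-0.002, 0.192, 0.981, 0.0]
contact_force: [-0.8, -0.1, -0.7]
gripper_width: 0.998
grasp_force: 0.0
```

```bash
python3 st.py; python3 - <<'E'
from plant import grab_frame
import cv2,numpy as np
a=grab_frame("scene")["pixels"];b=grab_frame("side")["pixels"]
cv2.imwrite("pics/v2.png",np.hstack([cv2.resize(a[100:250,200:330],None,fx=3,fy=3,interpolation=2),cv2.resize(b[100:250,270:400],None,fx=3,fy=3,interpolation=2)])[:,:,::-1])
E
```

```text
2.1667 [ 0.54561321 -0.02211716  0.11847944] [-0.177 -0.057  1.882  0.     1.32  -1.361] [-0.8 -0.1 -0.7]
(array([-3.1, -1.3, 75.5]), 'turn', np.float64(-0.002), 'tilt', array([-0.003,  0.001, -1.   ]))
```

View pics/v2.png

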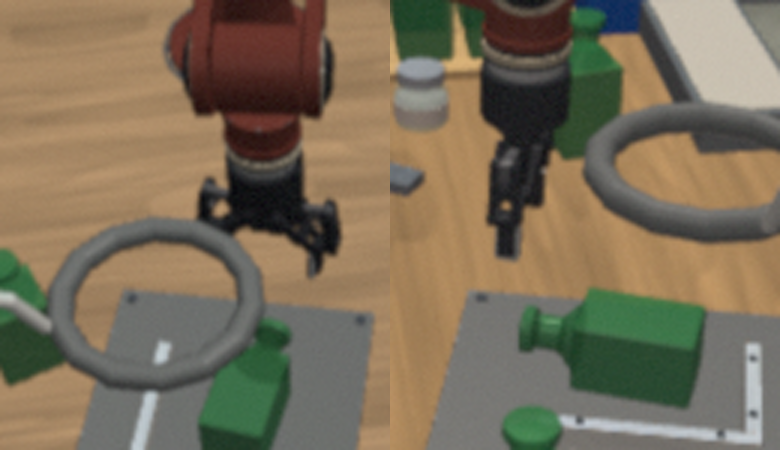

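The gripper is lined up above the lip and the ring is well clear. I lower it and close.

>>> apply_moves([
  {"jaw":0,"turn":0,"dx":-1,"dy":0,"dz":25},
  {"jaw":0,"turn":0,"dx":-1,"dy":0,"dz":50},
  {"jaw":0,"turn":0,"dx":-1,"dy":0,"dz":75},
  {"jaw":0,"turn":0,"dx":-1,"dy":0,"dz":75},
  {"jaw":0,"turn":0,"dx":-1,"dy":0,"dz":75},
])

```text
time: 2.68
tool_pos: [0.5478, -0.0223, 0.047]
tool_rot: [-0.001, 0.191, 0.982, 0.0]
contact_force: [-0.4, 0.2, 0.1]
gripper_width: 1.001
grasp_force: 0.0
```

```bash
python3 st.py
```

```text
2.6833 [ 0.54780951 -0.0223185   0.04697383] [-0.176  0.034  1.923  0.     1.187 -1.362] [-0.4  0.2  0.1]
(array([-0.7, -2. ,  4. ]), 'turn', np.float64(-0.0), 'tilt', array([-0.001,  0.   , -1.   ]))
```

>>> apply_moves([
  {"jaw":0.3,"turn":0,"dx":0,"dy":-2,"dz":2},
  {"jaw":0.6,"turn":0,"dx":0,"dy":-2,"dz":2},
  {"jaw":0.7,"turn":0,"dx":0,"dy":-2,"dz":2},
  {"jaw":0.7,"turn":0,"dx":0,"dy":-2,"dz":2},
  {"jaw":0.7,"turn":0,"dx":0,"dy":-2,"dz":2},
])

```text
time: 3.1
tool_pos: [0.5479, -0.0247, 0.0456]
tool_rot: [0.001, 0.192, 0.981, 0.0]
contact_force: [-0.5, 0.4, -0.4]
gripper_width: 0.311
grasp_force: 0.0
```

>>> apply_moves([
  {"jaw":0.7,"turn":0,"dx":0,"dy":0,"dz":0},
  {"jaw":0.7,"turn":0,"dx":0,"dy":0,"dz":0},
  {"jaw":0.7,"turn":0,"dx":0,"dy":0,"dz":0},
])

```text
time: 3.35
tool_pos: [0.5472, -0.0246, 0.0446]
tool_rot: [0.0, 0.192, 0.981, -0.0]
contact_force: [-0.3, -0.2, -0.2]
gripper_width: 0.299
grasp_force: 0.0
```

The jaws closed to 25 mm without force, so they missed the lip. I look again.

```bash
python3 - <<'E'
from plant import grab_frame
import cv2,numpy as np
a,b,c=[grab_frame(n)["pixels"] for n in("scene","side","wrist")]
r=lambda i:cv2.resize(i,(400,280),interpolation=2)
cv2.imwrite("pics/v3.png",np.vstack([np.hstack([r(a[140:240,205:348]),r(b[160:260,270:413])]),np.hstack([r(c),r(c)*0])])[:,:,::-1])
E
```

```text
(no output)
```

View pics/v3.png

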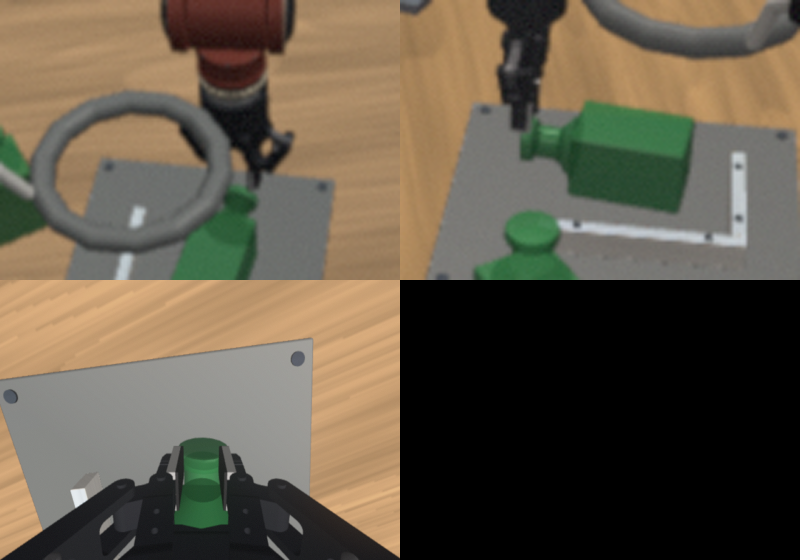

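```bash
python3 - <<'E'
from plant import grab_frame,state
from h import *
s=state();z=np.load("fit0.npz");fx,b=z["fx"],z["b"];t=s["tool_pos"]
o=lambda q,ox,oy,k:((q-[ox,oy])*k).round(0).tolist()
for n,ox,oy,k in(("scene",205,140,2.8),("side",270,160,2.8),("wrist",0,0,.625)):
    p=grab_frame(n)
    print(n,"tcp",o(proj(p,t),ox,oy,k),"tip",o(proj(p,t-[0,0,.019]),ox,oy,k),"lip",o(proj(p,place(b,[[0,-.107,.043],[0,-.107,.065],[0,-.107,.021]])),ox,oy,k),"plate corners",o(proj(p,place(fx,[[.15,-.17,.008],[-.15,-.17,.008]])),ox,oy,k))
    if n=="wrist": print(np.linalg.inv(p["camera_from_world"])[:3].round(3))
E
```

```text
scene tcp [[239.0, 192.0]] tip [[239.0, 202.0]] lip [[239.0, 193.0], [238.0, 182.0], [240.0, 205.0]] plate corners [[99.0, 155.0], [334.0, 178.0]]
side tcp [[121.0, 135.0]] tip [[121.0, 151.0]] lip [[122.0, 136.0], [122.0, 118.0], [121.0, 155.0]] plate corners [[22.0, 286.0], [72.0, 99.0]]
wrist tcp [[201.0, 149.0]] tip [[201.0, 141.0]] lip [[202.0, 149.0], [202.0, 160.0], [202.0, 139.0]] plate corners [[-9.0, 91.0], [315.0, 52.0]]
[[ 0.378  0.891  0.252  0.484]
 [ 0.926 -0.363 -0.103  0.001]
 [-0.     0.272 -0.962  0.206]]
```

```bash
python3 - <<'E'
from plant import grab_frame
import cv2,numpy as np
a,b,c=[grab_frame(n)["pixels"] for n in("scene","side","wrist")]
r=lambda i,k:cv2.resize(i,None,fx=k,fy=k,interpolation=2)
L=np.vstack([r(a[165:225,255:315],5),r(b[175:235,290:350],5)])
R=cv2.resize(c[200:400,220:420],(500,500),interpolation=2)
R=np.vstack([R,np.zeros((100,500,3),np.uint8)])
cv2.imwrite("pics/v4.png",np.hstack([L,R])[:,:,::-1])
E
```

```text
(no output)
```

View pics/v4.png

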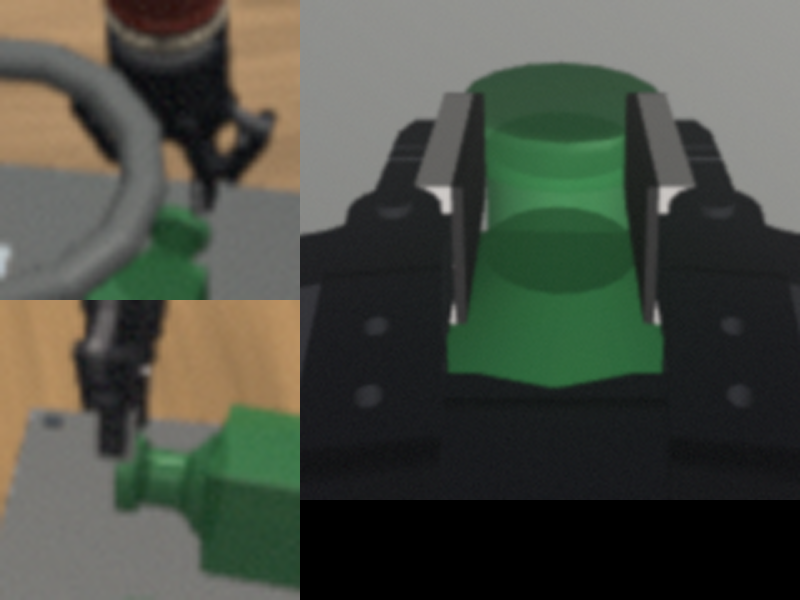

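The wrist view shows the pads closing above the lip (tips in native row ~206 in the side view, about 20 mm above the reported TCP). So the fingertips are higher than documented. I reopen, go about 35 mm lower and close again.

>>> apply_moves([
  {"jaw":0.1,"turn":0,"dx":0,"dy":0,"dz":-5},
  {"jaw":0.1,"turn":0,"dx":0,"dy":0,"dz":-5},
  {"jaw":0.1,"turn":0,"dx":0,"dy":0,"dz":-5},
  {"jaw":0.1,"turn":0,"dx":0,"dy":0,"dz":0},
  {"jaw":0.1,"turn":0,"dx":0,"dy":0,"dz":5},
])

```text
time: 4.22
tool_pos: [0.5476, -0.0247, 0.0395]
tool_rot: [0.0, 0.192, 0.981, 0.0]
contact_force: [0.3, -0.3, -0.0]
gripper_width: 0.899
grasp_force: 0.0
```

>>> apply_moves([
  {"jaw":0.1,"turn":0,"dx":0,"dy":0,"dz":7},
  {"jaw":0.1,"turn":0,"dx":0,"dy":0,"dz":14},
  {"jaw":0.1,"turn":0,"dx":0,"dy":0,"dz":22},
  {"jaw":0.1,"turn":0,"dx":0,"dy":0,"dz":29},
  {"jaw":0.1,"turn":0,"dx":0,"dy":0,"dz":29},
])

```text
time: 4.63
tool_pos: [0.5455, -0.0243, 0.008]
tool_rot: [-0.002, 0.192, 0.981, -0.0]
contact_force: [-0.6, 0.2, -0.5]
gripper_width: 0.899
grasp_force: 0.0
```

>>> apply_moves([
  {"jaw":0.25,"turn":0,"dx":0,"dy":0,"dz":0},
  {"jaw":0.4,"turn":0,"dx":0,"dy":0,"dz":0},
  {"jaw":0.6,"turn":0,"dx":0,"dy":0,"dz":0},
  {"jaw":0.7,"turn":0,"dx":0,"dy":0,"dz":0},
  {"jaw":0.7,"turn":0,"dx":0,"dy":0,"dz":0},
])

```text
time: 5.05
tool_pos: [0.5478, -0.0247, 0.0114]
tool_rot: [0.001, 0.192, 0.981, 0.0]
contact_force: [-1.5, 1.0, 4.1]
gripper_width: 0.49
grasp_force: 60.6
```

The lip is gripped (60 N, about 43 mm wide). I rotate to the fence direction and slide towards the fence.

>>> apply_moves([
  {"jaw":0.7,"turn":-0.023,"dx":-1,"dy":-7,"dz":0},
  {"jaw":0.7,"turn":-0.046,"dx":-2,"dy":-14,"dz":0},
  {"jaw":0.7,"turn":-0.07,"dx":-2.5,"dy":-21,"dz":0},
  {"jaw":0.7,"turn":-0.092,"dx":-3,"dy":-28,"dz":0},
  {"jaw":0.7,"turn":-0.115,"dx":-4,"dy":-35,"dz":0},
])

```text
time: 5.47
tool_pos: [0.5387, -0.0582, 0.0114]
tool_rot: [0.001, 0.134, 0.991, 0.001]
contact_force: [1.0, 3.1, 2.4]
gripper_width: 0.492
grasp_force: 60.8
```

```bash
cat > look.py <<'E'
from h import *; from plant import state,grab_frame,spotter
import sys
z=np.load("fit0.npz");fx=z["fx"]
s=state(); c,ss=np.cos(fx[2]),np.sin(fx[2]);d=s["tool_pos"][:2]-fx[:2]
tc=1e3*np.r_[d[0]*c+d[1]*ss,-d[0]*ss+d[1]*c]-[70,100]
print(round(s["time"],2),"tcp in corner",tc.round(1),"z",s["tool_pos"][2].round(4),"F",s["contact_force"].round(1),to(s,s["tool_pos"],fx[2])[2])
V=[];r0=np.load("ring.npy") if 0 else None
for n in("scene","side"):
    p=grab_frame(n);o=spotter.outline_of(p,"bottle")
    if not o: print(n,"none");continue
    best=[q for q in o if np.hypot(*((np.array(q["extent"][:2])+q["extent"][2:])/2-proj(p,place(fx,[0,0,.04]))[0]))<60]
    if not best: print(n,"far");continue
    q=best[0]; print(n,q["conf"],q["extent"])
    reg=np.array(q["region"]); g=green(p,q["extent"])
    k,l,st,_=cv2.connectedComponentsWithStats((g).astype(np.uint8))
    near=cv2.dilate(reg.astype(np.uint8),np.ones((5,5)))>0
    m=g&near
    # ignore everything neither green nor clearly background (ring, gripper): dark/grey-over-bottle pixels
    im=p["pixels"].astype(int); ig=(im.max(2)<95)&~m
    ig=cv2.dilate(ig.astype(np.uint8),np.ones((3,3)))>0
    other=g&~near
    V.append((p,m,ig|other))
v0=np.array([float(a) for a in sys.argv[1:4]]) if len(sys.argv)>3 else z["b"]
# start guess in corner frame (mm, body centre) if args given
if len(sys.argv)>3:
    P=place(fx,[(v0[0]+70)/1e3,(v0[1]+100)/1e3,0])[0]; v0=np.array([P[0],P[1],fx[2]+v0[2]])
for vv in ([V] if len(V)<2 else [V,V[:1],V[1:]]):
    r=fit_bottle(vv,v0);print(round(r.fun),"dyaw",round(r.x[2]-fx[2],3),rel(fx,r.x).tolist())
E
python3 look.py -73 -98 0
```

```text
5.47 tcp in corner [ -75.8 -204. ] z 0.0114 F [1.  3.1 2.4] 0.001
scene 0.71 [263.6, 215.3, 287.4, 257.4]
side 0.71 [317.9, 202.5, 376.1, 243.5]
189 dyaw 0.012 [[-41.2, -40.0], [-111.2, -40.9], [-39.8, -150.0], [-74.2, -202.4]]
91 dyaw -0.028 [[-41.7, -39.6], [-111.7, -37.6], [-44.8, -149.5], [-81.3, -200.5]]
81 dyaw -0.011 [[-37.8, -40.7], [-107.8, -40.0], [-39.0, -150.7], [-74.6, -202.3]]
```

>>> apply_moves([
  {"jaw":0.7,"turn":0,"dx":0,"dy":-8,"dz":0},
  {"jaw":0.7,"turn":0,"dx":0,"dy":-16,"dz":0},
  {"jaw":0.7,"turn":0,"dx":0,"dy":-23,"dz":0},
  {"jaw":0.7,"turn":0,"dx":0,"dy":-30,"dz":0},
  {"jaw":0.7,"turn":0,"dx":0,"dy":-35,"dz":0},
])

```text
time: 6.08
tool_pos: [0.5285, -0.0929, 0.0108]
tool_rot: [0.0, 0.135, 0.991, 0.0]
contact_force: [2.1, 3.4, 4.6]
gripper_width: 0.488
grasp_force: 60.9
```

>>> apply_moves([
  {"jaw":0.7,"turn":0,"dx":0,"dy":-1,"dz":0},
  {"jaw":0.7,"turn":0,"dx":0,"dy":-2,"dz":0},
  {"jaw":0.7,"turn":0,"dx":0,"dy":-3,"dz":0},
])

```text
time: 6.33
tool_pos: [0.5277, -0.0952, 0.0106]
tool_rot: [0.0, 0.135, 0.991, 0.0]
contact_force: [1.4, 5.5, 4.3]
gripper_width: 0.488
grasp_force: 61.0
```

```bash
python3 look.py -36 -98 0
```

```text
6.33 tcp in corner [ -37.2 -204.7] z 0.0106 F [1.4 5.5 4.3] -0.001
scene 0.66 [247.2, 204.0, 276.6, 254.6]
side 0.59 [316.0, 208.2, 373.1, 243.0]
519 dyaw 0.003 [[-4.0, -41.6], [-74.0, -41.9], [-3.6, -151.6], [-38.4, -203.7]]
118 dyaw 0.019 [[-4.9, -39.8], [-74.9, -41.1], [-2.8, -149.7], [-36.8, -202.4]]
393 dyaw -0.016 [[-0.5, -42.8], [-70.5, -41.7], [-2.3, -152.8], [-38.1, -204.2]]
```

>>> apply_moves([
  {"jaw":0.7,"turn":0,"dx":0,"dy":-0.7,"dz":0},
  {"jaw":0.7,"turn":0,"dx":0,"dy":-1.4,"dz":0},
  {"jaw":0.7,"turn":0,"dx":0,"dy":-2,"dz":0},
])

```text
time: 6.78
tool_pos: [0.5272, -0.0969, 0.0105]
tool_rot: [0.0, 0.135, 0.991, 0.0]
contact_force: [1.9, 5.5, 5.3]
gripper_width: 0.487
grasp_force: 61.0
```

>>> apply_moves([
  {"jaw":0.7,"turn":0,"dx":0,"dy":-0.7,"dz":0},
  {"jaw":0.7,"turn":0,"dx":0,"dy":-1.4,"dz":0},
  {"jaw":0.7,"turn":0,"dx":0,"dy":-2,"dz":0},
])

```text
time: 7.03
tool_pos: [0.5268, -0.0978, 0.0105]
tool_rot: [0.0, 0.135, 0.991, 0.001]
contact_force: [3.3, 9.7, 4.7]
gripper_width: 0.49
grasp_force: 61.1
```

>>> apply_moves([
  {"jaw":0.7,"turn":0,"dx":0,"dy":-0.7,"dz":0},
  {"jaw":0.7,"turn":0,"dx":0,"dy":-1.4,"dz":0},
  {"jaw":0.7,"turn":0,"dx":0,"dy":-1.5,"dz":0},
])

```text
time: 7.28
tool_pos: [0.5265, -0.0979, 0.0105]
tool_rot: [0.0, 0.134, 0.991, 0.002]
contact_force: [3.9, 14.2, 4.9]
gripper_width: 0.49
grasp_force: 61.2
```

```bash
python3 look.py -36 -98 0; python3 -c "
from plant import state;print(state()['ft_torque'])"
```

```text
7.28 tcp in corner [ -34.2 -205.1] z 0.0105 F [ 3.9 14.2  4.9] 0.001
scene 0.79 [248.9, 202.5, 276.5, 254.3]
side 0.82 [316.4, 209.7, 373.2, 240.6]
547 dyaw 0.014 [[-2.7, -41.6], [-72.7, -42.6], [-1.1, -151.6], [-35.4, -204.1]]
113 dyaw 0.004 [[-2.9, -40.5], [-72.9, -40.7], [-2.5, -150.5], [-37.3, -202.6]]
426 dyaw 0.005 [[-1.5, -42.9], [-71.5, -43.3], [-1.0, -152.9], [-35.8, -205.1]]
[ 1.99550582 -0.67247958  0.7031737 ]
```

The bottle is flush on the fence at 14 N. I release, rise, back off and turn 90° so one open finger can push the lip end.

>>> apply_moves([
  {"jaw":0.7,"turn":0,"dx":0,"dy":1,"dz":0},
  {"jaw":0.3,"turn":0,"dx":0,"dy":1,"dz":0},
  {"jaw":0.2,"turn":0,"dx":0,"dy":1,"dz":0},
  {"jaw":0.2,"turn":0,"dx":0,"dy":1,"dz":0},
  {"jaw":0.2,"turn":0,"dx":0,"dy":1,"dz":0},
])

```text
time: 7.9
tool_pos: [0.5253, -0.0999, 0.0096]
tool_rot: [-0.001, 0.135, 0.991, -0.0]
contact_force: [-0.0, -0.5, 0.8]
gripper_width: 0.801
grasp_force: 0.0
```

>>> apply_moves([
  {"jaw":0.2,"turn":0,"dx":0,"dy":0,"dz":-15},
  {"jaw":0.2,"turn":0,"dx":0,"dy":0,"dz":-30},
  {"jaw":0.2,"turn":0,"dx":0,"dy":0,"dz":-50},
  {"jaw":0,"turn":0,"dx":0,"dy":0,"dz":-70},
  {"jaw":0,"turn":0,"dx":10,"dy":0,"dz":-80},
])

```text
time: 8.32
tool_pos: [0.5186, -0.0982, 0.0932]
tool_rot: [0.002, 0.135, 0.991, -0.001]
contact_force: [0.2, -0.0, 0.2]
gripper_width: 0.998
grasp_force: 0.0
```

>>> apply_moves([
  {"jaw":0,"turn":0,"dx":25,"dy":0,"dz":0},
  {"jaw":0,"turn":0,"dx":55,"dy":0,"dz":0},
  {"jaw":0,"turn":0.12,"dx":65,"dy":0,"dz":0},
  {"jaw":0,"turn":0.24,"dx":65,"dy":0,"dz":0},
  {"jaw":0,"turn":0.36,"dx":65,"dy":0,"dz":0},
])

```text
time: 8.73
tool_pos: [0.4529, -0.0796, 0.09]
tool_rot: [-0.0, 0.313, 0.95, -0.0]
contact_force: [-0.5, -0.2, -0.1]
gripper_width: 1.002
grasp_force: 0.0
```

>>> apply_moves([
  {"jaw":0,"turn":0.12,"dx":0,"dy":0,"dz":0},
  {"jaw":0,"turn":0.24,"dx":0,"dy":0,"dz":0},
  {"jaw":0,"turn":0.36,"dx":0,"dy":0,"dz":0},
  {"jaw":0,"turn":0.48,"dx":0,"dy":0,"dz":0},
  {"jaw":0,"turn":0.6,"dx":0,"dy":0,"dz":0},
])

```text
time: 9.15
tool_pos: [0.4536, -0.0799, 0.09]
tool_rot: [-0.0, 0.58, 0.815, -0.001]
contact_force: [-0.5, 0.3, 1.1]
gripper_width: 0.996
grasp_force: 0.0
```

>>> apply_moves([
  {"jaw":0,"turn":0.12,"dx":0,"dy":0,"dz":0},
  {"jaw":0,"turn":0.24,"dx":0,"dy":0,"dz":0},
  {"jaw":0,"turn":0.36,"dx":0,"dy":0,"dz":0},
  {"jaw":0,"turn":0.48,"dx":0,"dy":0,"dz":0},
  {"jaw":0,"turn":0.6,"dx":0,"dy":0,"dz":0},
])

```text
time: 9.57
tool_pos: [0.4536, -0.0799, 0.09]
tool_rot: [-0.0, 0.795, 0.607, -0.001]
contact_force: [-0.8, -0.3, 0.2]
gripper_width: 1.002
grasp_force: 0.0
```

```bash
python3 look.py -36 -98 0; python3 - <<'E'
from h import *; from plant import state
s=state();fx=np.load("fit0.npz")["fx"]
print(to(s,place(fx,[.034,-.170,.003])[0],fx[2]+np.pi/2),s["joint_pos"].round(2))
E
```

```text
9.57 tcp in corner [ -32.2 -280.3] z 0.09 F [-0.8 -0.3  0.2] -1.567
scene 0.92 [248.1, 203.6, 273.2, 256.4]
side 0.8 [308.7, 209.1, 372.1, 245.0]
564 dyaw 0.025 [[-3.9, -40.5], [-73.9, -42.2], [-1.2, -150.4], [-34.9, -203.3]]
104 dyaw 0.02 [[-4.3, -40.1], [-74.3, -41.5], [-2.2, -150.1], [-36.1, -202.8]]
460 dyaw 0.035 [[-3.9, -40.7], [-73.8, -43.2], [-0.0, -150.7], [-33.2, -203.9]]
(array([ 3.5, 10.2, 87.2]), 'turn', np.float64(0.013), 'tilt', array([-0.001, -0.   , -1.   ])) [-0.34 -0.25  2.1  -0.    1.29 -0.08]
```

>>> apply_moves([
  {"jaw":0,"turn":0.013,"dx":4,"dy":0,"dz":25},
  {"jaw":0,"turn":0.013,"dx":4,"dy":0,"dz":50},
  {"jaw":0,"turn":0.013,"dx":4,"dy":0,"dz":70},
  {"jaw":0,"turn":0.013,"dx":4,"dy":0,"dz":85},
  {"jaw":0,"turn":0.013,"dx":4,"dy":0,"dz":85},
])

```text
time: 10.18
tool_pos: [0.4519, -0.0747, 0.0018]
tool_rot: [-0.003, 0.796, 0.605, -0.002]
contact_force: [-0.3, 0.6, 0.3]
gripper_width: 1.002
grasp_force: 0.0
```

>>> apply_moves([
  {"jaw":0,"turn":0,"dx":0,"dy":4,"dz":0},
  {"jaw":0,"turn":0,"dx":0,"dy":8,"dz":0},
  {"jaw":0,"turn":0,"dx":0,"dy":12,"dz":0},
  {"jaw":0,"turn":0,"dx":0,"dy":16,"dz":0},
  {"jaw":0,"turn":0,"dx":0,"dy":18,"dz":0},
])

```text
time: 10.6
tool_pos: [0.4737, -0.0808, 0.0068]
tool_rot: [0.0, 0.797, 0.604, 0.0]
contact_force: [-4.0, 0.9, 3.5]
gripper_width: 1.0
grasp_force: 1.8
```

```bash
python3 look.py -36 -98 0; python3 - <<'E'
from plant import grab_frame
import cv2,numpy as np
a,b=[grab_frame(n)["pixels"] for n in("scene","side")]
r=lambda i:cv2.resize(i,None,fx=4,fy=4,interpolation=2)
cv2.imwrite("pics/v5.png",np.hstack([r(a[120:270,210:305]),r(b[130:280,290:385])])[:,:,::-1])
E
```

```text
10.6 tcp in corner [ -36.6 -260.6] z 0.0068 F [-4.   0.9  3.5] 1.568
scene 0.81 [248.6, 203.6, 277.6, 257.0]
side 0.71 [311.7, 208.8, 373.5, 243.5]
575 dyaw 0.025 [[-3.9, -40.5], [-73.9, -42.3], [-1.2, -150.5], [-34.9, -203.4]]
110 dyaw 0.016 [[-3.8, -38.9], [-73.8, -40.0], [-2.1, -148.9], [-36.3, -201.5]]
457 dyaw 0.006 [[-0.8, -40.8], [-70.8, -41.2], [-0.1, -150.8], [-34.9, -203.0]]
```

View pics/v5.png

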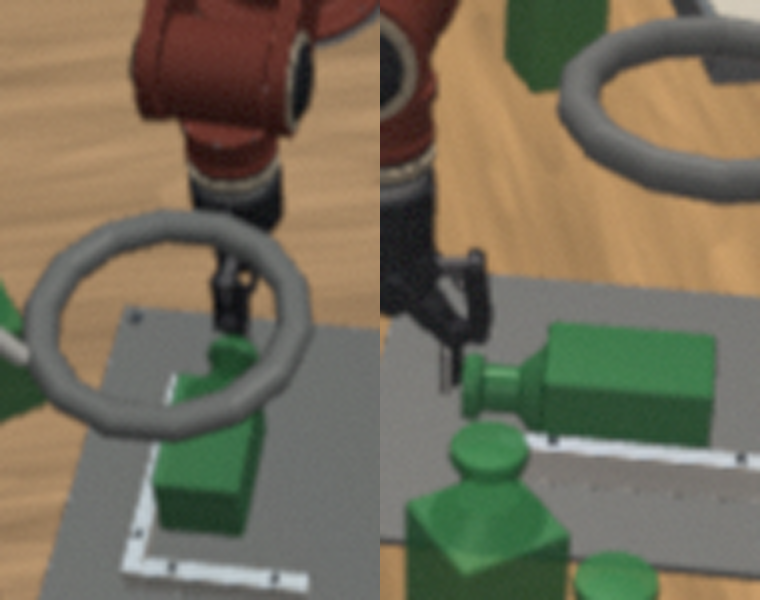

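Side crop: the sloped knuckle at about (465,350) touches the upper edge of the lip, while the flat fingertip at (447,345–390) is still about 5 mm behind it. I back off slightly and raise 12 mm so the flat tip pushes instead.

>>> apply_moves([
  {"jaw":0,"turn":0,"dx":0,"dy":-4,"dz":0},
  {"jaw":0,"turn":0,"dx":0,"dy":-4,"dz":-6},
  {"jaw":0,"turn":0,"dx":0,"dy":-4,"dz":-12},
  {"jaw":0,"turn":0,"dx":0,"dy":-1,"dz":-12},
  {"jaw":0,"turn":0,"dx":0,"dy":2,"dz":-12},
])

```text
time: 11.32
tool_pos: [0.475, -0.0811, 0.0185]
tool_rot: [0.0, 0.797, 0.604, 0.0]
contact_force: [-3.3, -0.1, 2.3]
gripper_width: 1.0
grasp_force: 1.9
```

>>> apply_moves([
  {"jaw":0,"turn":0,"dx":0,"dy":2,"dz":0},
  {"jaw":0,"turn":0,"dx":0,"dy":4,"dz":0},
  {"jaw":0,"turn":0,"dx":0,"dy":6,"dz":0},
  {"jaw":0,"turn":0,"dx":0,"dy":8,"dz":0},
])

```text
time: 11.65
tool_pos: [0.4819, -0.083, 0.0172]
tool_rot: [-0.0, 0.797, 0.604, -0.0]
contact_force: [-3.6, 0.7, 0.8]
gripper_width: 0.997
grasp_force: 1.7
```

```bash
python3 look.py -36 -95 0
```

```text
11.65 tcp in corner [ -36.7 -252.1] z 0.0172 F [-3.6  0.7  0.8] 1.568
scene 0.62 [247.2, 206.1, 275.7, 258.5]
side 0.82 [314.8, 210.0, 379.1, 244.4]
562 dyaw 0.035 [[-4.3, -30.1], [-74.3, -32.5], [-0.5, -140.0], [-33.7, -193.2]]
100 dyaw 0.027 [[-3.7, -30.3], [-73.7, -32.3], [-0.7, -140.3], [-34.3, -193.2]]
457 dyaw 0.005 [[-2.0, -31.9], [-72.0, -32.2], [-1.5, -141.9], [-36.2, -194.0]]
```

It now slides cleanly at about 3.6 N. I continue.

>>> apply_moves([
  {"jaw":0,"turn":0,"dx":0,"dy":2.5,"dz":0},
  {"jaw":0,"turn":0,"dx":0,"dy":5,"dz":0},
  {"jaw":0,"turn":0,"dx":0,"dy":7.5,"dz":0},
  {"jaw":0,"turn":0,"dx":0,"dy":10,"dz":0},
  {"jaw":0,"turn":0,"dx":0,"dy":12,"dz":0},
])

```text
time: 12.27
tool_pos: [0.4938, -0.0864, 0.0173]
tool_rot: [-0.0, 0.797, 0.604, -0.0]
contact_force: [-2.4, -0.2, -1.3]
gripper_width: 1.001
grasp_force: 1.0
```

>>> apply_moves([
  {"jaw":0,"turn":0,"dx":0,"dy":2.5,"dz":0},
  {"jaw":0,"turn":0,"dx":0,"dy":5,"dz":0},
  {"jaw":0,"turn":0,"dx":0,"dy":7.5,"dz":0},
  {"jaw":0,"turn":0,"dx":0,"dy":10,"dz":0},
  {"jaw":0,"turn":0,"dx":0,"dy":12,"dz":0},
])

```text
time: 12.68
tool_pos: [0.5055, -0.0897, 0.0174]
tool_rot: [-0.0, 0.797, 0.604, 0.0]
contact_force: [-2.4, 1.3, -2.2]
gripper_width: 0.997
grasp_force: 0.9
```

```bash
python3 look.py -36 -62 0
```

```text
12.68 tcp in corner [ -36.6 -227.6] z 0.0174 F [-2.4  1.3 -2.2] 1.568
scene 0.59 [216.7, 197.6, 323.7, 292.3]
side 0.82 [322.8, 209.4, 386.8, 245.7]
590 dyaw 0.032 [[-4.4, -7.2], [-74.4, -9.4], [-0.9, -117.2], [-34.2, -170.3]]
115 dyaw 0.028 [[-3.4, -14.6], [-73.3, -16.5], [-0.3, -124.5], [-33.8, -177.5]]
452 dyaw 0.059 [[-8.1, -6.0], [-78.0, -10.2], [-1.6, -115.8], [-33.4, -169.8]]
```

>>> apply_moves([
  {"jaw":0,"turn":0,"dx":0,"dy":1.2,"dz":0},
  {"jaw":0,"turn":0,"dx":0,"dy":2.4,"dz":0},
  {"jaw":0,"turn":0,"dx":0,"dy":3.6,"dz":0},
  {"jaw":0,"turn":0,"dx":0,"dy":4.8,"dz":0},
  {"jaw":0,"turn":0,"dx":0,"dy":6,"dz":0},
])

```text
time: 13.3
tool_pos: [0.5111, -0.0912, 0.0177]
tool_rot: [0.0, 0.797, 0.604, 0.0]
contact_force: [-3.0, 0.9, 2.6]
gripper_width: 0.997
grasp_force: 2.1
```

>>> apply_moves([
  {"jaw":0,"turn":0,"dx":0,"dy":0.7,"dz":0},
  {"jaw":0,"turn":0,"dx":0,"dy":1.4,"dz":0},
  {"jaw":0,"turn":0,"dx":0,"dy":2,"dz":0},
])

```text
time: 13.55
tool_pos: [0.513, -0.0917, 0.0176]
tool_rot: [-0.0, 0.797, 0.604, -0.0]
contact_force: [-4.0, 1.2, 3.4]
gripper_width: 1.001
grasp_force: 2.1
```

>>> apply_moves([
  {"jaw":0,"turn":0,"dx":0,"dy":0.5,"dz":0},
  {"jaw":0,"turn":0,"dx":0,"dy":1,"dz":0},
  {"jaw":0,"turn":0,"dx":0,"dy":1.5,"dz":0},
])

```text
time: 13.8
tool_pos: [0.513, -0.0917, 0.0175]
tool_rot: [-0.002, 0.797, 0.604, -0.001]
contact_force: [-12.4, 3.6, 10.8]
gripper_width: 0.999
grasp_force: 6.5
```

Stop contact (12 N). I ease off and look.

>>> apply_moves([
  {"jaw":0,"turn":0,"dx":0,"dy":-5,"dz":0},
  {"jaw":0,"turn":0,"dx":0,"dy":-10,"dz":0},
  {"jaw":0,"turn":0,"dx":0,"dy":-12,"dz":0},
  {"jaw":0,"turn":0,"dx":0,"dy":-12,"dz":0},
])

```text
time: 14.13
tool_pos: [0.5025, -0.0888, 0.0173]
tool_rot: [0.0, 0.797, 0.604, 0.0]
contact_force: [-0.2, 0.9, -0.2]
gripper_width: 1.002
grasp_force: 0.0
```

```bash
python3 look.py -36 -56 0;  python3 - <<'E'
from plant import grab_frame
import cv2,numpy as np
a,b=[grab_frame(n)["pixels"] for n in("scene","side")]
r=lambda i:cv2.resize(i,None,fx=5,fy=5,interpolation=2)
cv2.imwrite("pics/v6.png",np.hstack([r(a[175:285,230:310]),r(b[170:280,315:395])])[:,:,::-1])
E
```

```text
14.13 tcp in corner [ -36.6 -230.7] z 0.0173 F [-0.2  0.9 -0.2] 1.568
scene 0.63 [245.9, 211.5, 272.3, 261.8]
side 0.67 [327.2, 212.5, 389.0, 245.8]
628 dyaw 0.009 [[-2.6, -0.4], [-72.6, -1.1], [-1.6, -110.4], [-36.1, -162.7]]
144 dyaw 0.053 [[-2.9, -13.6], [-72.8, -17.4], [2.9, -123.5], [-29.2, -177.3]]
449 dyaw -0.003 [[1.0, -0.5], [-69.0, -0.2], [0.7, -110.5], [-34.5, -162.3]]
```

View pics/v6.png

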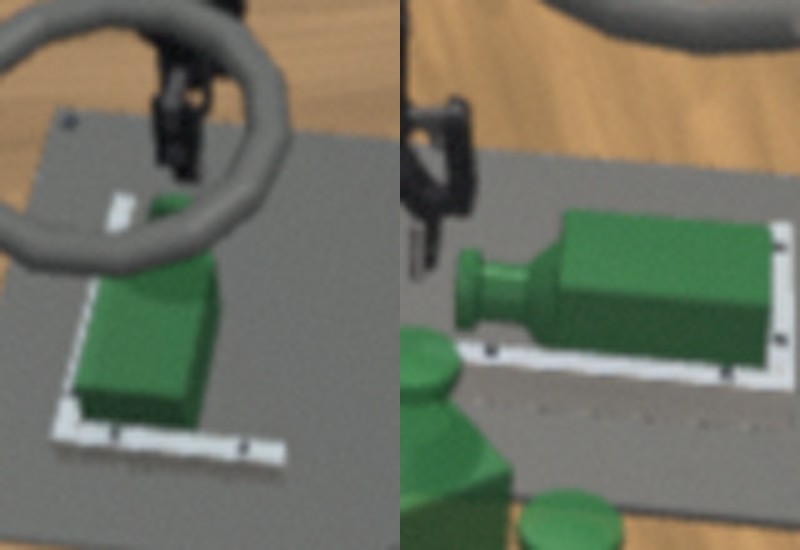

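Both stops look in contact: the base sits against the end stop and the side along the fence. I check more carefully with a per-view fixture fit, masking the stops where they hide the bottle.

```bash
cat > fine.py <<'E'
from h import *; from plant import grab_frame,spotter,state
z=np.load("fit0.npz");fx0=z["fx"]
S=dict(np.load("scene0.npz"));D=dict(np.load("side0.npz"))
m=np.array([[150,-170,8],[-150,-170,8],[-150,170,8],[150,170,8]])/1e3
s=np.array([[337,170],[583,192],[550,455],[262,423]])/3+[129.67,139.67]
d=np.array([[117,432],[170,232],[514,260],[524,468]])/3+[239.67,119.67]
def box(x0,x1,y0,y1): return np.array([[x,y,q] for x in(x0,x1) for y in(y0,y1) for q in(8,36)])/1e3
fence,stop=box(70,84,-76,114),box(-60,84,100,114)
out=[]
for n,ref,c,occ in(("scene",S,s,stop),("side",D,d,fence)):
    # corners refined to subpixel on the initial picture
    g=cv2.cvtColor(ref["pixels"],cv2.COLOR_RGB2GRAY)
    c2=cv2.cornerSubPix(g,c.astype(np.float32)[:,None].copy(),(3,3),(-1,-1),(3,50,.01))[:,0]
    f=least_squares(lambda v:(proj(ref,place(v[:3],m))+v[3:]-c2).ravel(),[*fx0,0,0])
    fx,off=f.x[:3],f.x[3:]
    f3=least_squares(lambda v:(proj(ref,place(v,m))-c2).ravel(),fx0); fx=f3.x
    print(n,"corner shift",np.abs(c2-c).max().round(1),"fx",fx.round(4),"res",np.abs(f3.fun).max().round(2))
    p=grab_frame(n); o=spotter.outline_of(p,"bottle")[0]
    mk=green(p,o["extent"]) if o["conf"]>.6 else None
    e=proj(p,place(fx,np.array([[x,y,q] for x in(0,70) for y in(-62,100) for q in(8,78)])/1e3))
    mk=green(p,[*(e.min(0)),*(e.max(0))])
    ig=np.zeros((400,640),np.uint8)
    cv2.fillConvexPoly(ig,cv2.convexHull(proj(p,place(fx,occ)).astype(np.float32)).astype(np.int32),1)
    dark=(p["pixels"].max(2)<110)&~mk
    if n=="side": # standing stock in front, below the fence's top edge line
        k,l,st,_=cv2.connectedComponentsWithStats(mk.astype(np.uint8)); mk=l==1+np.argmax(st[1:,4])
    ig=cv2.dilate((ig>0).astype(np.uint8),np.ones((3,3)))>0
    ring=cv2.dilate(dark.astype(np.uint8),np.ones((3,3)))>0
    if n=="scene": 
        w=np.zeros_like(ring);w[:int(proj(p,place(fx,[.0,.01,.078]))[0][1])]=1; ring&=w
    else: ring[:]=0
    P=place(fx,[.034,.045,0])[0]
    r=fit_bottle([(p,mk,ig|ring)],np.array([P[0],P[1],fx[2]]))
    print(" bottle",round(r.fun),"dyaw",round(r.x[2]-fx[2],3),rel(fx,r.x).tolist())
    for k in(-6,-4,-2,0,2,4):   # cost if parallel at x=k, y=0
        P=place(fx,[.035+k/1e3,.045,0])[0];v=np.array([P[0],P[1],fx[2]]);print("  x",k,round(np.sum(np.abs(sil(p,v)-mk)*~(ig|ring)),1),end="")
    print()
E
python3 fine.py
```

```text
scene corner shift 1.8 fx [ 0.6405 -0.0901 -1.8513] res 1.95
 bottle 46 dyaw 0.063 [[-2.1, -2.7], [-72.0, -7.0], [4.7, -112.4], [-27.0, -166.5]]
  x -6 146.9  x -4 111.9  x -2 86.7  x 0 66.9  x 2 70.2  x 4 81.1
side corner shift 1.8 fx [ 0.6359 -0.0962 -1.8472] res 2.35
 bottle 56 dyaw -0.032 [[0.3, -0.4], [-69.6, 1.8], [-3.1, -110.4], [-39.8, -161.2]]
  x -6 95.1  x -4 68.8  x -2 66.7  x 0 84.7  x 2 105.8  x 4 136.8
```

The bottle looks flush: in the combined fits its position relative to the fence is within about 0.5 mm of where it sat when pressed at 14 N, and the 12 N push seated the base on the stop. I withdraw and hand in.

>>> apply_moves([
  {"jaw":0,"turn":0,"dx":0,"dy":-20,"dz":0},
  {"jaw":0,"turn":0,"dx":0,"dy":-40,"dz":0},
  {"jaw":0,"turn":0,"dx":0,"dy":-45,"dz":-25},
  {"jaw":0,"turn":0,"dx":0,"dy":-45,"dz":-50},
  {"jaw":0,"turn":0,"dx":0,"dy":-45,"dz":-60},
])

```text
time: 15.05
tool_pos: [0.461, -0.0772, 0.0806]
tool_rot: [0.002, 0.797, 0.604, 0.001]
contact_force: [0.8, 0.0, 0.8]
gripper_width: 0.998
grasp_force: 0.0
```

```bash
python3 -c "
from plant import ticket;print(ticket.job_done())"
```

```text
the job is handed in; nothing more can be done
None
```

I slid the bottle against the fence and the end stop, withdrew the arm and handed in the job, but no verdict came back; by camera it looks flush on both stops, though single-view fits scatter by a few mm, about the 3 mm tolerance.

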